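Check the sander's emergency stop

ROBOT

A 7-joint arm with a two-finger parallel gripper is mounted at the origin on the work surface. World frame = base frame: x ahead of the robot, y to its left, z up, the work surface at z = 0. Lengths are in m, angles in rad, forces in N, time in s.
With the tool pointing down it reaches from about 0.4 to 0.9 m from the base axis. Payload 5.5 kg.
Tool frame: the origin (TCP) lies between the finger pads; the fingertips stand 25 mm ahead of it and the grasp point (between the pads) lies 6 mm ahead of it; z points along the fingers, y is the line along which they close (so a half turn about z gives the same grasp; the last joint's range is limited). The gripper opens to 85 mm and grips with 20 to 120 N. Pads are 22 mm wide; open, the fingers measure 114 mm over their backs; the gripper's body (76 mm by 85 mm) begins 54 mm behind the grasp point. The pads swing forward as they close: fully open they stand 13 mm farther back than shut.
Start: joints at [-0.947, 0.501, -0.427, 1.55, 0.221, 1.138, -0.21], TCP at [0.229, 0.608, 0.256] pointing down, gripper open.
Joint ranges: [-2.88, 2.88], [-0.31, 2.03], [-1.54, 1.56], [0.2, 2.42], [-1.41, 4.55], [0.19, 2.02], [-2.57, 2.57]. Speed limits (rad/s): [2.57, 2.57, 3.14, 3.14, 3.14, 3.14, 3.14].

INTERFACE

Orientations are given as a unit quaternion [w, x, y, z].
In Python, from cell import * gives the robot as it stands.
- The arm moves only by the tool move_arm, never from a script. Its argument "motion" is text: rows parted by semicolons, each of 5 numbers parted by spaces: the closure in counts, from 0 (fully open) to 255 (shut), then the shift along the tool's x, y, z in cm, then the turn about the tool's z in rad. A call has 1 to 8 rows; each row is the pose to reach, as a shift and turn from the pose commanded when the call began, along the tool's axes at that moment; what a row does not reach only later rows make up. A row lasts 1/8 s, in which the tool goes at most 62.5 mm and 10.7 degrees, less where a joint would pass 70% of its speed; a pose out of reach is approached as far as the arm can. A call with a gripper value outside its range is refused whole. The fingers move at their own pace and stop on an object; "squeeze" is the grip in N (left out, the last holds). Time passes only in rows, so rows that repeat a pose let the fingers close. It gives the time, the measured TCP pose, the force, the opening and the grip force at its end, in the units of the state.
- get_state(): the state, without advancing time (a new reading comes with each control period).
- read_camera(name): name is "scene" or "top" or "wrist"; returns a dict with "image" (384x512x3 uint8, red, green, blue), "range_z" (384x512 float32, m along the optical axis (not along the pixel's ray), 0 where there is no reading), "fov_y" (degrees; the focal length in pixels is half the picture's height over the tangent of half this angle, whatever the lens; pixels are square), "cx", "cy" (the principal point, pixels), "xyz" and "attitude" of the camera in the world; the wrist camera has in their place "mount" (4x4, takes a point from camera to tool coordinates, whose origin is the TCP and whose axes are the flange's). Camera axes: x right, y down, z forward; pixel columns grow to the right and rows downward; lengths in m; the calibration is good to about 2 mm. A picture is of the moment at which its call begins: read the wrist's pose just before it.
- close_job(): hands the job in; it is judged then, once.
The state is a dict: "t": time; "joints": joint angles; "qd": joint speeds; "tau": joint torques, N m; "tcp_pos": TCP position; "tool_rot": TCP orientation; "contact_force": force on the tool from outside, world axes, zero at the start; "ft_torque": the same for the moment, N m; "grip_width": opening from 0.0 (shut) to 1.0 (fully open); "grip_force": force on a finger pad.
Only numpy, scipy, OpenCV 4.12 (cv2) and the standard library are available. Lean on these libraries where they do the work, as an engineer would, in place of code of your own. Each camera call takes 0.05 s, during which the arm holds its last target. There are 200 camera calls.

TASK

Before the sander is used, check its emergency stop: press the big three-lobed mushroom head in until it latches, let go so that it stays down by itself, then push one of its lobes round clockwise (seen from above) with the fingertips, without gripping the head, until the latch lets go and the head springs back up, and come away from it. Leave the start button unpressed and the things lying on the bench where they are.

Things in the scene. Friction and masses are not known exactly. Their poses are not given: they have to be found in the camera images.
- stop_box: emergency stop station: grey cast box 84 x 84 mm, 66 mm high, screwed to the bench, standing anywhere turned up to 45 degrees. Origin under its centre at bench height, z up. A flat legend disc of 62 mm and a black collar (31 mm wide, 8 mm high) lie on its top round the mushroom; a conduit leaves its +x side low down and enters the bench 64 mm from the centre
- stop_crown (a point): centre of the top of the mushroom head, on its upright axis, 112 mm above the bench when up; moves and turns with the head. The head: round hub 46 mm across with a domed crown, and three equal lobes (grip wings) at 0, 120 and 240 degrees from this point's x axis, 10 to 26 mm below this point; white chevrons on them point clockwise
- stop_lobe (a point): middle of the lobe that lies along the head's x axis: 26 mm from the axis, 18 mm below the crown. Each lobe is 18 mm wide, 16 mm high, with upright flanks, and ends 34 to 35 mm from the axis. When up, lobe undersides are 20 mm above the box top, 13 mm when latched. Between two lobes is a free notch, open from above, down to the box top
- stop_lead: the leading (clockwise-facing) 9 mm wide half of each of the three lobes, origin on the head's axis at box-top height when up. To turn the head push on the other, trailing side of one lobe; a finger that bears on a leading side while the head is being turned is gripping it
- stop_press (a joint): how far the mushroom head is pressed in, m: 0 up, 0.0095 bottom stop. Spring: 4 N to start, 8 to 9 N to bottom it. Pressed beyond 0.0075 it latches, and then rests at 0.007 when let go
- stop_twist (a joint): how far the head is turned clockwise seen from above, rad: 0 at rest, stop at 0.95. A spring turns it back (0.1 N m at 0.6 rad). When the head is latched, turning it past about 0.62 rad frees the latch and the head springs up by itself; let go, it turns back to 0
- start_box: start station beside it: grey cast box 74 x 108 mm, 60 mm high, fixed, with a flush button in a steel collar and a clear pilot lamp. Origin under its centre at bench height; button 25 mm to -y, lamp 25 mm to +y of its centre, nothing on it higher than 76 mm
- start_button (a joint): start button of the start station, pressed depth in m: 0 up, 0.006 fully in. Must not be pressed
- sander_table (a point): middle of the top of the disc table of a fixed benchtop belt and disc sander (400 x 340 mm, 235 mm high) that fills the left of the bench; the table, 200 x 95 mm, 118 mm above the bench, is its part nearest the stations, all else lies to +y of it
- sanding_block: loose cork sanding block with wooden grip, 66 x 105 mm, 40 mm high, lying; origin under its centre
- glue_bottle: loose glue bottle, 54 mm across, 125 mm high, standing; origin under its centre
- offcut: loose wooden offcut, 42 x 150 mm, 30 mm high, lying; origin under its centre
- ear_defenders: loose ear defenders, two cups 72 mm across and 204 mm apart over their backs (along y), the headband reaching 115 mm to +x; 72 mm high; origin on the bench between the cups
Things that resemble listed ones, but are neither listed nor needed, are in the scene too. Leave any green look-alike of the glue_bottle alone.

How it is judged:
On the way, in this order (a step that is already met when the one before it is completed fails the run):
1. the mushroom head is latched: down by itself with no finger on it (value of joint stop_press above 0.006 m and contact force between each of the fingers, the arm and stop_press below 0.3 N), for 0.2 s.
2. the head is turned clockwise (value of joint stop_twist above 0.45 rad).
3. the latch has let go and the head is up again (value of joint stop_press below 0.0015 m), for 0.1 s.
At the end, for the whole second after the job is handed in: the mushroom head is up (within 1.5 mm) and turned back (within 0.1 rad), the start button is up, and the four loose things are within 30 mm of where they were, the bottle standing (value of joint each of stop_press, start_button below 0.0015 m and value of joint stop_twist below 0.1 rad and distance of each of sanding_block, glue_bottle, offcut, ear_defenders from where it was at the start of the episode below 0.03 m and angle between glue_bottle's own z axis and vertical below 0.3 rad); the robot touches nothing.
It fails at once if the head is gripped: while it is turned, a finger also bears with over 2 N on the leading side of a lobe (value of joint stop_twist above 0.1 rad and contact force between the fingers and stop_lead above 2 N).
It fails at once if the start button is pressed in (over 3 mm) (value of joint start_button above 0.003 m).
It fails at once if a loose thing is lifted, carried or shoved over 30 mm, or the bottle is tipped (distance of any of sanding_block, glue_bottle, offcut, ear_defenders from where it was at the start of the episode above 0.03 m or angle between glue_bottle's own z axis and vertical above 0.5 rad).
It also fails if it takes over 45 s, if anything falls off the work surface, if the arm or the gripper's body presses on something with over 40 N, if the wrist force passes 120 N, or if a joint passes its speed limit or range.

## Working session

There is one attempt and no reset: what is moved stays moved. The work goes in short steps, Python scripts to look and compute and a tool call to move; the robot and the scene stay as the last step left them, time stands still between calls to the robot, and variables do not carry over. Pictures are saved under pics/ and viewed, at most 10 in all, crops included, and the job is handed in when it is done.

Besides the shell and the picture viewer there is one more tool, called after "Emit:" by a JSON object that holds its "op" and its "data", one argument or row to a line. move_arm: Moves the arm, as the interface text tells. Its arguments: {"type":"object","properties":{"motion":{"type":"string"},"squeeze":{"type":"number"}},"required":["motion"]}

```bash
mkdir -p pics; cat > h.py <<'E'
from cell import *
import numpy as np, cv2
from scipy.spatial.transform import Rotation as R
def q(v): v=list(v); return R.from_quat(v[1:]+v[:1])
def rot(a):
    a=np.array(a); return a if a.shape==(3,3) else q(a).as_matrix()
def cam(n):
    s=get_state(); c=read_camera(n)
    h,w=c["range_z"].shape; f=h/2/np.tan(np.radians(c["fov_y"])/2)
    u,v=np.meshgrid(np.arange(w),np.arange(h)); z=c["range_z"]
    d=np.stack([(u-c["cx"])/f,(v-c["cy"])/f,np.ones_like(z)],-1)
    if "mount" in c:
        T=np.eye(4); T[:3,:3]=q(s["tool_rot"]).as_matrix(); T[:3,3]=s["tcp_pos"]; M=T@np.array(c["mount"]); Rm,o=M[:3,:3],M[:3,3]
    else: Rm,o=rot(c["attitude"]),np.array(c["xyz"])
    c["rays"]=d@Rm.T; c["o"]=o; c["P"]=c["rays"]*z[...,None]+o; c["P"][z==0]=np.nan
    return c
def onz(c,u,v,z):
    r=c["rays"][int(v),int(u)]; return c["o"]+r*(z-c["o"][2])/r[2]
E
python3 - <<'E'
from h import *
a=cam("scene");b=cam("top")
cv2.imwrite("pics/s.png",a["image"][...,::-1]);cv2.imwrite("pics/t.png",b["image"][...,::-1])
np.savez("v.npz",sP=a["P"],tP=b["P"],si=a["image"],ti=b["image"])
s=get_state();print(s);print(a["o"],b["o"])
for c in(a,b):
    P=c["P"]; print([np.round(P[r,k],3).tolist() for r in(100,200,300) for k in(100,250,400)])
E
```

```text
{'t': 0.1, 'joints': array([-0.94680823,  0.50175997, -0.42681002,  1.5513362 ,  0.22084084,
        1.13828388, -0.21029883]), 'qd': array([-0.00096278, -0.00286491, -0.00014923, -0.00200433,  0.0006843 ,
        0.00127202,  0.0011196 ]), 'tau': array([-1.09870842e-02, -5.70815599e+01, -5.83898261e+00, -2.81741399e+01,
        1.04305355e-02,  5.61530018e-03,  1.00929910e-05]), 'tcp_pos': array([0.22930361, 0.6076024 , 0.25536341]), 'tool_rot': array([-1.70540956e-04,  1.79384208e-01,  9.83778716e-01, -8.45963555e-04]), 'contact_force': array([ 0.23170071, -0.24679245, -1.53749096]), 'ft_torque': array([-0.00027018, -0.02172558, -0.04538016]), 'grip_force': 0.0, 'grip_width': 0.9994464924543429}
[ 1.05941478 -0.57225363  1.00263935] [ 0.49163556 -0.06067328  1.13398833]
[[-0.236, -0.152, -0.001], [0.175, 0.274, -0.002], [0.651, 0.538, 0.128], [0.194, -0.408, -0.004], [0.527, -0.066, -0.004], [0.862, 0.278, -0.004], [0.52, -0.581, 0.056], [0.766, -0.296, -0.002], [1.035, 0.413, -0.756]]
[[0.887, 0.423, 0.003], [0.895, -0.053, 0.001], [0.903, -0.538, 0.0], [0.561, 0.358, 0.118], [0.574, -0.057, -0.001], [0.579, -0.527, 0.002], [0.268, 0.39, 0.0], [0.271, -0.06, 0.001], [0.273, -0.518, -0.001]]
```

View pics/s.png

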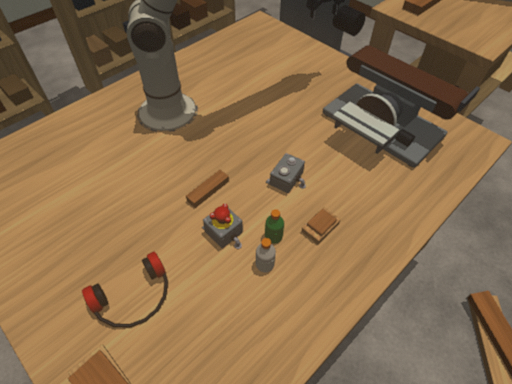

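View pics/t.png

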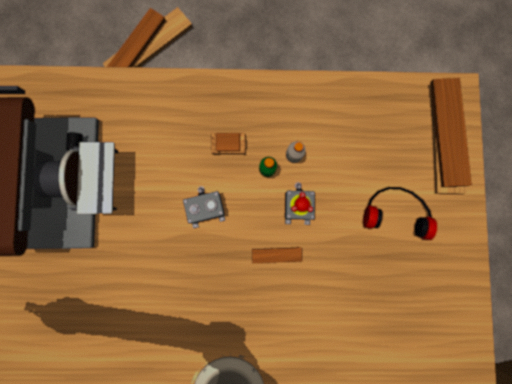

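Scene picture: stop box with red mushroom at (222,220), start box at (287,172), bottles at (265,255) and (275,228). Top picture: mushroom at (301,204), offcut at (277,255), bottles at (296,151) and (269,167), so the neighbours stand 50 mm or more away from the head.

```bash
python3 - <<'E'
from h import *
d=np.load("v.npz")
for k,(u,v) in(("s",(222,222)),("t",(301,205))):
    im=d[k+"i"].astype(int);P=d[k+"P"]
    m=(im[...,0]>110)&(im[...,1]<70)&(im[...,2]<80)
    w=np.zeros_like(m);w[v-25:v+25,u-25:u+25]=1;m&=w
    p=P[m];print(k,m.sum(),np.nanmean(p,0),np.nanmax(p[:,2]),np.nanpercentile(p,[2,98],axis=0))
    t=p[p[:,2]>.1];print(t.mean(0),len(t))
s=get_state()
Rt=q(s["tool_rot"]).as_matrix();print(Rt.round(3))
print(np.array(read_camera("wrist")["mount"]).round(3))
for g in([.48,-.17,.33],[.42,-.17,.33]): print((Rt.T@(np.array(g)-s["tcp_pos"]))*100)
E
```

```text
s 184 [ 0.56045883 -0.20755443  0.10415079] 0.11367551892107086 [[ 0.54017368 -0.23154962  0.09730973]
 [ 0.58733868 -0.18018289  0.11188675]]
[ 0.56188088 -0.2083451   0.10666672] 164
t 250 [ 0.5573088  -0.20411006  0.10657273] 0.11642763564539904 [[ 0.53719958 -0.23068794  0.09641913]
 [ 0.58845701 -0.17888937  0.11357285]]
[ 0.55670443 -0.2043337   0.10764397] 229
[[-0.936  0.353 -0.001]
 [ 0.353  0.936 -0.002]
 [ 0.    -0.002 -1.   ]]
[[-0.001 -0.959 -0.283  0.072]
 [ 1.    -0.001 -0.001 -0.   ]
 [ 0.001 -0.283  0.959 -0.117]
 [ 0.     0.     0.     1.   ]]
[-50.9013827  -63.92027252  -7.35499565]
[-45.28752738 -66.03796318  -7.35116133]
```

Emit:
{"op": "move_arm", "data": {
  "motion": "0 -4 -4 -5 0;0 -9 -9.5 -7.5 0;0 -13 -14 -7.5 0;0 -17 -18.5 -7.5 0;0 -21 -23 -7.5 0;0 -25 -27.5 -7.5 0;0 -29 -32 -7.5 0;0 -29 -32 -7.5 0"
}}

```text
t: 1.15
tcp_pos: [0.389, 0.202, 0.3312]
tool_rot: [0.0, 0.183, 0.983, -0.001]
contact_force: [-0.6, 1.1, 0.8]
grip_width: 1.001
grip_force: 0.0
```

Emit:
{"op": "move_arm", "data": {
  "motion": "0 -4 -4.5 0 0;0 -8 -9 0 0;0 -12 -13.5 0 0;0 -16 -18 0 0;0 -20 -22.5 0 0;0 -24 -27 0 0;0 -28.5 -32 0 0;0 -28.5 -32 0 0"
}}

```text
t: 2.15
tcp_pos: [0.5417, -0.1984, 0.3304]
tool_rot: [-0.0, 0.183, 0.983, -0.001]
contact_force: [-0.1, 1.2, -0.4]
grip_width: 1.001
grip_force: 0.0
```

```bash
python3 - <<'E'
from h import *
s=get_state();print(s["t"],s["tcp_pos"],s["joints"],s["contact_force"])
c=cam("wrist");im=c["image"];cv2.imwrite("pics/w.png",cv2.resize(im[...,::-1],(768,576)))
np.savez("w.npz",P=c["P"],i=im,rays=c["rays"],o=c["o"])
E
```

```text
2.15 [ 0.54173181 -0.19841671  0.3304113 ] [ 0.15733289  0.27484965  0.17945778  1.6683371  -0.04923506  1.20331939
  1.55147434] [-0.12110382  1.16151984 -0.40513483]
```

View pics/w.png

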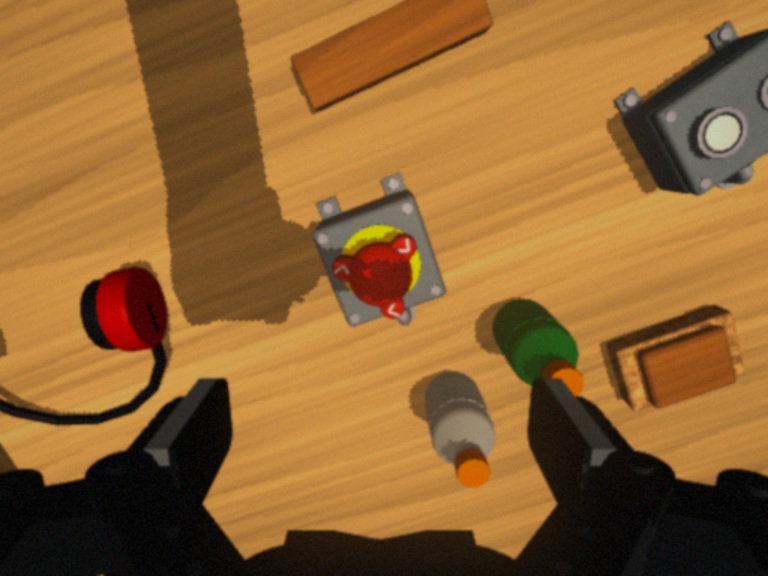

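The wrist picture shows the mushroom at (381,273) with lobes at (404,245), (342,267) and (395,310); bottles at (465,430) and (540,340).

```bash
python3 - <<'E'
from h import *
d=np.load("w.npz");im=d["i"].astype(int);P=d["P"]
m=(im[...,0]>90)&(im[...,1]<60)&(im[...,2]<60)
# add chevrons: anything in window with height 0.08-0.116
w=np.zeros_like(m);w[145:225,200:300]=1
h=w&(P[...,2]>.084)&(P[...,2]<.118)
p=P[h];print(h.sum(),np.nanpercentile(p,[1,50,99],axis=0))
# fit: circle of hub: points z>0.1025 
t=p[p[:,2]>.104];c=(t[:,:2].min(0)+t[:,:2].max(0))/2;print("dome",len(t),t[:,:2].mean(0),c,t[:,2].max())
# lobes: z ~0.102 = crown-10; angle by farthest
from scipy.optimize import least_squares
lob=p[(p[:,2]>.095)&(p[:,2]<.108)]
for it in range(1):
    c=t[:,:2].mean(0)
    v=p[:,:2]-c;r=np.hypot(*v.T);a=np.arctan2(v[:,1],v[:,0])
    s=(r>.0255)&(r<.036)&(p[:,2]>.096)
    th=np.angle(np.exp(3j*a[s]).mean())/3;print(s.sum(),"lobe angles deg",np.degrees(th)+np.array([-120,0,120]))
    for k in(-1,0,1):
        aa=np.angle(np.exp(1j*(a-th-k*2.0944)));g=s&(abs(aa)<.6);print(k,g.sum(),np.degrees(th+k*2.0944+aa[g].mean()),r[g].max(),p[g][:,2].mean())
# box top corners
b=P[(P[...,2]>.062)&(P[...,2]<.0685)&w.astype(bool)| ((P[...,2]>.062)&(P[...,2]<.0685)&(np.hypot(P[...,0]-.557,P[...,1]+.206)<.065))]
rr=cv2.minAreaRect((b[:,:2]*1000).astype(np.float32));print(rr)
# all tall stuff near
for nm,z0,z1 in(("bottles",.11,.14),):
    g=(P[...,2]>z0)&(P[...,2]<z1)&(np.hypot(P[...,0]-.557,P[...,1]+.206)<.2)&(im[...,0]>150)
    n,_,st,ce=cv2.connectedComponentsWithStats(g.astype(np.uint8))
    for q_ in range(1,n):
        if st[q_,4]>20: print(ce[q_],np.nanmean(P[_==q_],0))
E
```

```text
1954 [[ 0.53454195 -0.2336723   0.09212349]
 [ 0.55130445 -0.20485903  0.10675363]
 [ 0.58746279 -0.17665299  0.11248397]]
dome 1239 [ 0.55548925 -0.20523458] [ 0.55675344 -0.20901049] 0.1132212279242929
345 lobe angles deg [-121.06309189   -1.06309189  118.93690811]
-1 116 -120.18679403556881 0.03422073213658313 0.10084294321574497
0 112 -1.616631293605754 0.03482297934673384 0.10139979354398898
1 117 118.58828944735384 0.03355249433839812 0.10070762036285938
((556.704345703125, -205.79502868652344), (83.76561737060547, 83.77716064453125), 88.77333068847656)
[244.47619048 181.57142857] [ 0.54975007 -0.2120773   0.11128281]
[380.22885572 252.46268657] [ 0.66943332 -0.10543491  0.12462767]
[315.02752294 315.10703364] [ 0.71782029 -0.1932438   0.12473234]
```

Emit:
{"op": "move_arm", "data": {
  "motion": "255 -1.6 -0.1 3 0.18;255 -1.6 -0.1 7 0.36;255 -1.6 -0.1 11 0.54;255 -1.6 -0.1 14 0.7;255 -1.6 -0.1 16 0.7;255 -1.6 -0.1 17 0.7;255 -1.6 -0.1 17.5 0.7;255 -1.6 -0.1 17.5 0.7",
  "squeeze": 20
}}

```text
t: 3.2
tcp_pos: [0.5564, -0.1998, 0.1567]
tool_rot: [0.0, 0.506, 0.863, 0.0]
contact_force: [0.6, 0.3, 0.9]
grip_width: 0.003
grip_force: 0.0
```

```bash
python3 - <<'E'
from h import *
s=get_state();print(s["tcp_pos"],s["joints"],s["contact_force"],s["grip_width"],q(s["tool_rot"]).as_matrix().round(3))
c=cam("wrist");im=c["image"];cv2.imwrite("pics/w2.png",im[...,::-1])
P=c["P"];i=im.astype(int);m=(i[...,0]>80)&(i[...,1]<60)&(i[...,2]<60)&(P[...,2]>.08)&(np.hypot(P[...,0]-.556,P[...,1]+.206)<.06)
print(m.sum(),np.nanpercentile(P[m],[1,50,99],axis=0))
E
```

```text
[ 0.55642369 -0.19978059  0.15668713] [ 0.09431909  0.48711283  0.26567346  1.80684095 -0.16222341  0.86834009
  0.94619653] [0.63130115 0.30621864 0.92959229] 0.0030890432579560403 [[-0.489  0.872  0.001]
 [ 0.872  0.489  0.   ]
 [-0.     0.001 -1.   ]]
4525 [[ 0.53473237 -0.23207301  0.09402409]
 [ 0.54799203 -0.19552853  0.10605084]
 [ 0.58792291 -0.17445629  0.144859  ]]
```

View pics/w2.png

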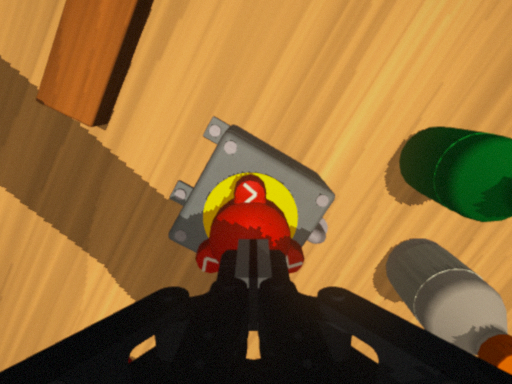

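The picture shows the shut fingers over the crown (tips at about (258,245)), with the lobe to push at (250,190); I need a 6 mm correction before pressing.

Emit:
{"op": "move_arm", "data": {
  "motion": "255 -0.5 -0.3 0 0;255 -0.5 -0.3 1 0;255 -0.5 -0.3 1.6 0;255 -0.5 -0.3 2.1 0;255 -0.5 -0.3 2.1 0"
}}

```text
t: 3.88
tcp_pos: [0.5557, -0.206, 0.1351]
tool_rot: [-0.0, 0.506, 0.863, -0.0]
contact_force: [-2.3, 1.1, 3.3]
grip_width: 0.003
grip_force: 2.1
```

Emit:
{"op": "move_arm", "data": {
  "motion": "255 0 0 0.3 0;255 0 0 0.5 0;255 0 0 0.65 0;255 0 0 0.65 0"
}}

```text
t: 4.38
tcp_pos: [0.5558, -0.206, 0.1293]
tool_rot: [-0.0, 0.506, 0.863, 0.0]
contact_force: [-3.8, -0.5, 7.4]
grip_width: -0.0
grip_force: 3.3
```

Emit:
{"op": "move_arm", "data": {
  "motion": "255 0 0 0.15 0;255 0 0 0.2 0;255 0 0 0.2 0"
}}

```text
t: 4.75
tcp_pos: [0.5558, -0.206, 0.1275]
tool_rot: [-0.0, 0.506, 0.863, 0.0]
contact_force: [-3.0, 0.7, 7.8]
grip_width: -0.001
grip_force: 3.7
```

Emit:
{"op": "move_arm", "data": {
  "motion": "255 0 0 0.15 0;255 0 0 0.2 0;255 0 0 0.2 0"
}}

```text
t: 5.12
tcp_pos: [0.5562, -0.2061, 0.1272]
tool_rot: [0.0, 0.506, 0.863, 0.0]
contact_force: [-6.9, 1.9, 17.8]
grip_width: -0.003
grip_force: 9.2
```

Bottom stop felt (17.8 N). Lift clear and check.

Emit:
{"op": "move_arm", "data": {
  "motion": "255 0 0 -1 0;255 0 0 -3 0;255 0 0 -4.5 0;255 0 0 -4.5 0;255 0 0 -4.5 0"
}}

```text
t: 5.75
tcp_pos: [0.5556, -0.2058, 0.1692]
tool_rot: [-0.0, 0.506, 0.863, -0.0]
contact_force: [0.1, 0.1, 0.5]
grip_width: 0.002
grip_force: 0.0
```

```bash
python3 - <<'E'
from h import *
s=get_state();print(s["tcp_pos"],s["joints"],s["contact_force"],q(s["tool_rot"]).as_matrix().round(3))
c=cam("top");P=c["P"];i=c["image"].astype(int);m=(i[...,0]>80)&(i[...,1]<60)&(i[...,2]<60)&(np.hypot(P[...,0]-.556,P[...,1]+.206)<.06)
print("top",m.sum(),P[m][:,2].max() if m.any() else 0)
c=cam("wrist");P=c["P"];i=c["image"].astype(int)
t=(i[...,0]>80)&(i[...,1]<60)&(i[...,2]<60)&(P[...,2]>.07)&(P[...,2]<.115)&(np.hypot(P[...,0]-.556,P[...,1]+.206)<.05)
p=P[t];print(t.sum(),np.percentile(p[:,2],[5,50,99]))
v=p[:,:2]-[.5563,-.2057];r=np.hypot(*v.T);a=np.degrees(np.arctan2(v[:,1],v[:,0]))
for k in(-121,-1,119):
    g=(r>.026)&(r<.037)&(abs((a-k+180)%360-180)<35);print(k,g.sum(),((a[g]-k+180)%360-180).mean()+k,p[g][:,2].max() if g.any() else 0)
L=R.from_euler("z",119,degrees=True).as_matrix()
Rt=q(s["tool_rot"]).as_matrix()
for l in([.034,.032,0],[.034,.023,0]):
    g=np.array([.5563,-.2057,.101])+L@l;print(g,Rt.T@(g-s["tcp_pos"])*100)
E
```

```text
[ 0.55561502 -0.20580768  0.16923583] [ 0.09985358  0.47355378  0.27146854  1.79451712 -0.1574074   0.89534198
  0.95180024] [0.10739076 0.13196237 0.50161597] [[-0.488  0.873 -0.001]
 [ 0.873  0.488  0.   ]
 [ 0.001 -0.    -1.   ]]
top 43 0.5119783580698863
4868 [0.09345283 0.1009315  0.10593539]
-121 177 -121.93882611315153 0.09642033217304485
-1 248 4.433308658433577 0.09721409784793547
119 340 117.64618626640853 0.09670273896323978
[ 0.51182864 -0.19147684  0.101     ] [ 3.3845002  -3.11828648  6.82707332]
[ 0.51970022 -0.18711355  0.101     ] [ 3.38092776 -2.21829367  6.82665486]
```

The head is latched (crown at 0.105, lobes at about 0.096). Go into the notch on the trailing side of the 119° lobe.

Emit:
{"op": "move_arm", "data": {
  "motion": "255 1.7 -1.6 0 0;255 3.4 -3.2 0 0;255 3.4 -3.2 2 0;255 3.4 -3.2 4.5 0;255 3.4 -3.2 6.7 0;255 3.4 -3.2 6.7 0"
}}

```text
t: 6.6
tcp_pos: [0.5095, -0.1913, 0.1007]
tool_rot: [-0.002, 0.506, 0.863, -0.001]
contact_force: [0.7, -0.1, -0.4]
grip_width: -0.004
grip_force: 0.0
```

```bash
python3 - <<'E'
from h import *
s=get_state();p=s["tcp_pos"];Rt=q(s["tool_rot"]).as_matrix();print(p,s["contact_force"])
C=np.array([.5563,-.2057]);v=Rt[:2,:2].T@(p[:2]-C);print("tool-frame offset",v*100)
# lobe frame (tool x == lobe dir): centre x'=3.4, tool y = -(9+half); rotate by phi about axis, then
x0,y0=v*100
for half in(1.45,):
  yc=-(0.9+half)
  for ph in(0,.15,.3,.45,.6,.7,.8):
    # tool frame at start: z down; +turn: x->y
    c_,s_=np.cos(ph),np.sin(ph);w=np.array([[c_,-s_],[s_,c_]])@[3.4,yc];print(ph,(w-v*100).round(2))
c=cam("wrist");cv2.imwrite("pics/w3.png",c["image"][...,::-1])
E
```

```text
[ 0.5095172  -0.19133792  0.10069178] [ 0.71643395 -0.11213614 -0.40905882]
tool-frame offset [ 3.53705789 -3.38195769]
0 [-0.14  1.03]
0.15 [0.18 1.57]
0.3 [0.41 2.14]
0.45 [0.55 2.74]
0.6 [0.6  3.36]
0.7 [0.58 3.77]
0.8 [0.52 4.18]
```

View pics/w3.png

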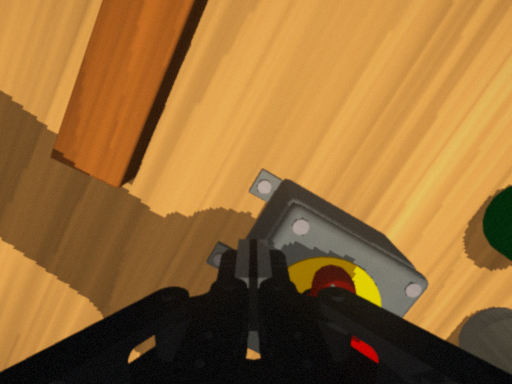

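The fingertips (250,255) stand in the notch left of the lobe (333,275), clear of it. Push round.

Emit:
{"op": "move_arm", "data": {
  "motion": "255 -0.1 1 0 0;255 0.2 1.6 0 0.15;255 0.4 2.1 0 0.3;255 0.55 2.75 0 0.45;255 0.6 3.35 0 0.6;255 0.6 3.35 0 0.6"
}}

```text
t: 7.4
tcp_pos: [0.5381, -0.17, 0.1034]
tool_rot: [0.0, 0.737, 0.675, -0.0]
contact_force: [-3.6, 0.3, 3.2]
grip_width: -0.006
grip_force: 1.8
```

```bash
cat > m.py <<'E'
from h import *
s=get_state();p=s["tcp_pos"];Rt=q(s["tool_rot"]).as_matrix();print(s["t"],p,s["contact_force"],s["ft_torque"])
C=np.array([.5563,-.2057]);v=Rt[:2,:2].T@(p[:2]-C)*100;print("off",v,"tool x deg",np.degrees(np.arctan2(Rt[1,0],Rt[0,0])))
c=cam("wrist");cv2.imwrite("pics/last.png",c["image"][...,::-1])
for nm in("wrist","top","scene"):
    c=cam(nm);P=c["P"];i=c["image"].astype(int)
    d=np.hypot(P[...,0]-C[0],P[...,1]-C[1])
    red=(i[...,0]>80)&(i[...,1]<60)&(i[...,2]<60)&(P[...,2]>.07)&(P[...,2]<.118)&(d<.037)
    pp=P[red]
    if not len(pp): print(nm,0);continue
    a=np.degrees(np.arctan2(pp[:,1]-C[1],pp[:,0]-C[0]));g=d[red]>.027
    print(nm,len(pp),"zmax",np.percentile(pp[:,2],98).round(4),np.histogram(a[g],bins=np.arange(-180,181,20))[0])
E
python3 m.py
```

```text
7.4 [ 0.53812449 -0.17000161  0.10343929] [-3.63625661  0.30470645  3.20058941] [-3.54062194e-02  6.63555667e-01 -4.69644071e-04]
off [ 3.39684126 -2.12337293] tool x deg 84.97291781841035
wrist 334 zmax 0.1059 [  0   0   0   0   0   0   0   0   0   0   0   0  83 154   0   0   0   0]
top 0
scene 228 zmax 0.1117 [ 1  3  1  0  0  0  7 10  1  0  0  0  4  1  1  2  0  0]
```

Emit:
{"op": "move_arm", "data": {
  "motion": "255 0.2 0.35 0 0.1;255 0.35 0.7 0 0.2;255 0.35 0.7 0 0.2"
}}

```text
t: 7.98
tcp_pos: [0.5448, -0.167, 0.1028]
tool_rot: [-0.001, 0.801, 0.598, -0.0]
contact_force: [-3.7, 1.7, 3.3]
grip_width: 0.001
grip_force: 2.2
```

```bash
python3 m.py
```

```text
7.975 [ 0.54479461 -0.16697041  0.10275679] [-3.71885825  1.68613612  3.29377643] [ 0.31571122  0.76047477 -0.01122394]
off [ 3.38760325 -2.20174567] tool x deg 73.52353382619708
wrist 331 zmax 0.106 [  0   0   0   0   0   0   0   4   0   0   0   6 206  22   0   0   0   0]
top 0
scene 221 zmax 0.1117 [ 1  2  0  0  0  0 10  9  1  0  0  3  3  0  0  0  0  0]
```

```bash
python3 - <<'E'
from h import *
c=cam("scene");i=c["image"][190:255,190:255,::-1]
w=cv2.imread("pics/last.png")
o=np.zeros((400,800,3),np.uint8);o[:384,:512]=w[:, :];o[:280,516:796]=cv2.resize(i,(280,280))
cv2.imwrite("pics/c1.png",o)
E
```

```text
(no output)
```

View pics/c1.png

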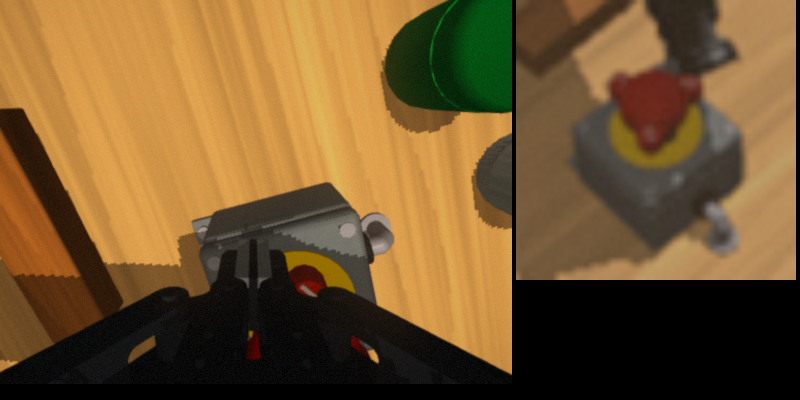

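The fingers bear on the lobe at (305,280). I need the lobe height to tell whether the latch has let go.

```bash
python3 - <<'E'
from h import *
C=np.array([.5563,-.2057])
for nm in("wrist","scene"):
    c=cam(nm);P=c["P"];i=c["image"].astype(int);d=np.hypot(P[...,0]-C[0],P[...,1]-C[1])
    red=(i[...,0]>i[...,1]*1.6)&(i[...,0]>50)&(i[...,1]<75)&(P[...,2]>.07)&(P[...,2]<.118)
    white=(i.min(-1)>110)&(P[...,2]>.088)&(P[...,2]<.108)&(d<.036)
    for lo,hi in((0,.01),(.01,.02),(.027,.036)):
        p=P[red&(d>=lo)&(d<hi)]
        if len(p):
            a=np.degrees(np.arctan2(p[:,1]-C[1],p[:,0]-C[0]))
            print(nm,lo,len(p),np.percentile(p[:,2],[10,50,90]).round(4))
            if lo>.02:
                for k in range(-180,180,20):
                    g=(a>=k)&(a<k+20)
                    if g.sum()>2: print("  ",k,g.sum(),a[g].mean().round(1),p[g][:,2].max().round(4))
    p=P[white]
    if len(p): print("white",len(p),p.mean(0),np.degrees(np.arctan2(*(p.mean(0)[:2]-C)[::-1])))
E
```

```text
wrist 0.01 9 [0.1047 0.1057 0.1064]
wrist 0.027 778 [0.091  0.098  0.1014]
   -40 56 -26.9 0.0983
   40 11 59.4 0.0984
   60 589 71.4 0.1033
   80 122 81.8 0.1025
scene 0 33 [0.1068 0.1094 0.1105]
scene 0.01 89 [0.1036 0.1072 0.1102]
scene 0.027 40 [0.0941 0.099  0.1016]
   -180 3 -171.6 0.0999
   -60 13 -47.5 0.1021
   -40 8 -30.5 0.1036
   40 7 53.1 0.1016
   60 5 71.8 0.1002
```

Lobe tops are now at about 0.102 and the lobe at 73° (turned about 0.8 rad), so the head is released. Back out sideways and outward, then up.

Emit:
{"op": "move_arm", "data": {
  "motion": "255 0.3 -1 0 0;255 1.5 -1.5 0 0;255 3.2 -1.5 0 0;255 3.5 -1.5 0 0;255 3.5 -1.5 -4 0;255 3.5 -1.5 -9 0;255 3.5 -1.5 -15 0;255 3.5 -1.5 -15 0"
}}

```text
t: 9.32
tcp_pos: [0.5444, -0.1307, 0.2582]
tool_rot: [0.004, 0.802, 0.598, 0.004]
contact_force: [0.3, 0.0, -0.6]
grip_width: -0.003
grip_force: 0.0
```

```bash
python3 m.py; python3 - <<'E'
from h import *
c=cam("scene");w=cv2.imread("pics/last.png")
o=np.zeros((400,800,3),np.uint8);o[:384,:512]=w;o[:280,516:796]=cv2.resize(c["image"][190:255,190:255,::-1],(280,280))
cv2.imwrite("pics/c2.png",o)
E
```

```text
9.325 [ 0.54443122 -0.13065036  0.25823134] [ 0.34841601  0.03296072 -0.59476508] [-0.02135596  0.00698967 -0.02413082]
off [ 6.85345903 -3.28066301] tool x deg 73.406512400977
wrist 1558 zmax 0.1121 [ 0  0  0  0  0  0  0  0 34 75  0  0  0  2 72 10  0  0]
top 0
scene 217 zmax 0.1113 [ 0  0  0  7  0  0  0  0 11  5  0  0  0  0  1  0  0  0]
```

View pics/c2.png

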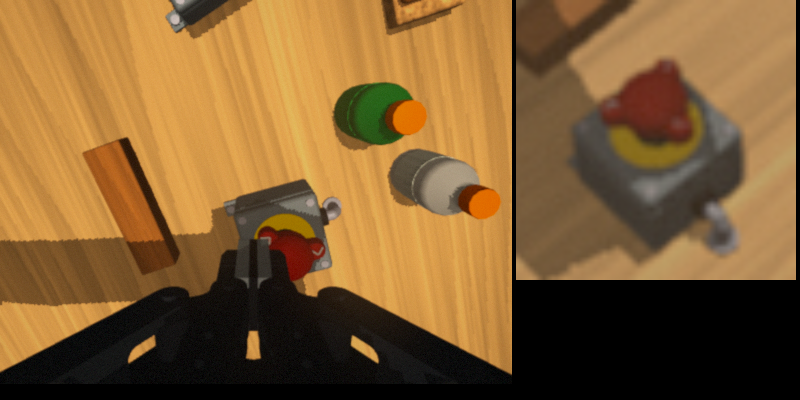

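The picture shows the head up (crown 0.112) with its lobes, for instance at (320,250), back at about 0° and 119°. The bottles and the offcut are undisturbed and the arm is clear.

```bash
python3 -c "
from cell import *
print(close_job())"
```

```text
the job is handed in; nothing more can be done
None
```

The emergency stop was pressed until it latched, then released by pushing one lobe clockwise; the head is up and turned back, the arm is clear, and the job is handed in (no verdict was returned).

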